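# Load a heel under the spring flap of the heel jig

### The job

Load the stacked heel lying in the jig: with one fingertip push the jig's side lever away to hold the spring flap open, and with another fingertip of the same hand slide the heel along the bed under the flap until its straight edge is fully home against the stop, still holding the flap open. Then let the lever back so that the flap comes down on the heel, and take the hand clear. Only push the heel, never lift it, and leave the other things on the bench where they are.

Things in the scene. Friction and masses are not known exactly. Their poses are not given: they have to be found in the camera images.
- jig: Heel jig fixed on the bench. Origin on the bench surface under the middle of the hinge axis, which runs along y, 28 mm up; +x is the loading direction, +y the lever side. Steel bed 74 wide, 8 thick, x = -175 to +30 mm. The heel slides in a 63 mm wide channel between guides 17 mm high (x = -175 to -20, outer faces y = +-37). Grey cheeks 40 mm high at x = +-13, y = +-31 to 37. Beyond +y, bare to 80.
- hinge (a joint): Opening angle of flap and lever together, rad: 0 = shut, 1.6 = mechanical limit. A spring shuts it (0.08 N m when shut, 0.17 N m at 1.5 rad). The flap clears the top of the heel from 0.36 up; it reads about 0.31 when resting on a heel.
- flap: Steel flap 54 wide, 46 mm long; origin on the hinge axis. Shut, it slopes down from the hinge towards the loading end at 19 degrees; its free edge, a 6 mm round bar, lies at jig x = -41, underside 11 mm above the bench, and blocks the heel (pushing the heel on it only shuts it tighter). Opening lifts the free edge; at 1.2 rad it stands 50 degrees above level, top 66 mm above the bench.
- lever: Steel lever outside the cheek on the jig's +y side, rigid with the flap; origin on the hinge axis. A 6 mm rod at y = 40, 40 mm long, with a roller sticking out sideways at its end (only the roller reaches past y = 44); it leans towards the loading end, from upright by 42 degrees minus the hinge angle (roller axis at most 68 mm above the bench). Pushing the roller in jig +x with 2 to 5 N opens the flap; let go, it springs back.
- lever_roller (a point): Middle of the black, freely turning roller at the lever's end, 10 mm thick, 22 mm long, lying along jig y from 47 to 69 mm. Shut, this point is at jig x = -27, y = 58, z = 58 mm. It lies 40 mm from the hinge axis. A finger can pass under it beside the jig.
- heel: Brown shoe heel, like a D from above: 45 long (x), 60 wide (y), 16 mm thick, about 50 g. Origin: centre of the underside. +x points to its straight edge, 22.5 mm ahead of the origin, facing the stop; the back, 22.5 mm behind, is flat for 24 mm with corners rounded at 18 mm radius. It lies on the bed, underside 8 mm above the bench, its rear between jig x = -131 and -100 at first.
- stop (a point): Middle of the stop's face, on the bed: a steel bar across the channel under the flap, at jig x = -20 mm, 8 mm above the bench; its top is 19 mm above the bench.
- heel_front (a point): Middle of the lower side of the heel's straight edge; it is at jig x = -20 mm when home.
- spare_heel: Another heel of the same shape, lying on the bench beside the jig on its lever side: leave it. Origin as for the heel.
- spool: Thread spool 40 mm across, 64 mm tall, standing beside the jig on the side away from the lever. Origin: centre of its underside.
- wax_tin: Low round tin 60 mm across, 32 mm tall, behind the jig. Origin: centre of its underside.
- hammer: Hammer, 240 mm, lying on the bench to the right. Origin under its middle.
- awl: Awl with wooden handle, 150 mm, lying to the left. Origin under its middle.
- glue_jar: Amber jar 70 mm across, 95 mm tall, back left. Origin: centre of its underside.
- brush: Brush, 170 mm, lying back right. Origin under its middle.
Things that resemble listed ones, but are neither listed nor needed, are in the scene too. What is shaped like the heel but green is not meant.

How it is judged:
By the outcome, as a careful person would: the job done as asked, in the order asked, and still so for the second after the job is handed in, with the robot touching nothing.
It also fails if it takes over 45 s, if anything falls off the work surface, if the arm or the gripper's body presses on something with over 40 N, if the wrist force passes 120 N, or if a joint passes its speed limit or range.

### The arm

A 7-joint arm with a two-finger parallel gripper is mounted at the origin on the work surface. World frame = base frame: x ahead of the robot, y to its left, z up, the work surface at z = 0. Lengths are in m, angles in degrees, forces in N, time in s.
With the tool pointing down it reaches from about 0.425 to 0.875 m from the base axis. Payload 4.7 kg.
Tool frame: the origin (TCP) lies at the very end of the fingers, on their centre line; the grasp point (between the pads) lies 19 mm behind it; z points along the fingers, y is the line along which they close (so a half turn about z gives the same grasp; the last joint's range is limited). The gripper opens to 87 mm and grips with 3 to 60 N. Pads are 19 mm wide; open, the fingers measure 117 mm over their backs; the gripper's body (75 mm by 190 mm) begins 51 mm behind the grasp point.
Start: joints at [-71.9, 18.392, -4.016, 83.108, 1.295, 78.541, -3.26], TCP at [0.193, 0.621, 0.223] pointing down, gripper open.
Joint ranges: [-163.93, 163.93], [-17.29, 119.83], [-79.2, 71.16], [3.27, 140.29], [-89.18, 269.18], [5.43, 117.66], [-154.24, 154.24]. Speed limits (degrees/s): [147.25, 147.25, 180, 180, 180, 180, 180].

### API

Orientations are given as [roll, pitch, yaw] about the fixed x, y, z axes, in that order (R = Rz(yaw) Ry(pitch) Rx(roll)).
In Python, from cell import telemetry, cams, env gives the robot as it stands.
- The arm moves only by the tool arm_command, never from a script. Its argument "series" is text: rows parted by semicolons, each of 5 numbers parted by spaces: the shift along the tool's x, y, z in mm, then the turn about the tool's z in rad, then the closure in counts, from 0 (fully open) to 255 (shut). A call has 1 to 20 rows; each row shifts and turns the commanded pose from where the row before left it, along the tool's axes as they then stand; what a row does not reach is not made up. A row lasts 1/12 s, in which the tool goes at most 41.7 mm and 7.16 degrees, less where a joint would pass 70% of its speed; a pose out of reach is approached as far as the arm can. A call is refused whole if a number of a shift passes 41.7 or a number of a turn 0.125, either way. A call with a gripper value outside its range is refused whole. The fingers move at their own pace and stop on an object; "squeeze" is the grip in N (left out, the last holds). Time passes only in rows, so rows that do not move let the fingers close. It gives the time, the measured TCP pose, the force, the opening and the grip force at its end, in the units of the state.
- telemetry.get_obs(): the state, without advancing time (a new reading comes with each control period).
- cams.read_camera(name): name is "scene" or "top" or "wrist"; returns the picture (420x560x3 uint8, blue, green, red); there is no depth.
- cams.calibration(name): a dict with "K" (3x3 intrinsics, pixels), "dist" ([k1, k2, p1, p2, k3] as OpenCV has them; the pictures are not rectified), "origin" and "rotation" of the camera in the world; the wrist camera has in their place "hand_eye" (4x4, takes a point from camera to tool coordinates, whose origin is the TCP and whose axes are the flange's). Camera axes: x right, y down, z forward; pixel columns grow to the right and rows downward; lengths in m; the calibration is good to about 2 mm. A picture is of the moment at which its call begins: read the wrist's pose just before it. calibration takes no time and is no camera call.
- env.sign_off(): hands the job in; it is judged then, once.
The state is a dict: "time_s": time; "qpos": joint angles; "joint_velocities": joint speeds; "effort": joint torques, N m; "tool_pos": TCP position; "tool_rot": TCP orientation; "force": force on the tool from outside, world axes, zero at the start; "wrist_torque": the same for the moment, N m; "grip_width": finger opening in m; "grasp_force": force on a finger pad.
Only numpy, scipy, OpenCV 4.12 (cv2) and the standard library are available. Lean on these libraries where they do the work, as an engineer would, in place of code of your own. Each camera call takes 0.05 s, during which the arm holds its last target. There are 200 camera calls.

## Working session

There is one attempt and no reset: what is moved stays moved. The work goes in short steps, Python scripts to look and compute and a tool call to move; the robot and the scene stay as the last step left them, time stands still between calls to the robot, and variables do not carry over. Pictures are saved under pics/ and viewed, at most 10 in all, crops included, and the job is handed in when it is done.

Besides the shell and the picture viewer there is one more tool, called after "Emit:" by a JSON object that holds its "fn" and its "kwargs". arm_command: Moves the arm, as the interface text tells. Its arguments: {"type":"object","properties":{"series":{"type":"string"},"squeeze":{"type":"number"}},"required":["series"]}

```bash
mkdir -p pics; python3 - <<'E'
from cell import telemetry, cams
import cv2
o=telemetry.get_obs(); print(o)
for n in("scene","top"):
    cv2.imwrite(f"pics/{n}0.png",cams.read_camera(n)); c=cams.calibration(n); print(n,c)
print(cams.calibration("wrist"))
E
```

```text
{'time_s': 0.0, 'qpos': array([-71.90079573,  18.43827434,  -4.01588572,  83.17408943,
         1.2939485 ,  78.54047775,  -3.26071922]), 'joint_velocities': array([-7.73340952e-02, -6.50717280e-05, -9.61685470e-04, -1.16633709e-01,
       -3.29488278e-02,  6.40458494e-02, -2.71916685e-02]), 'effort': array([-3.40053239e-04, -4.91299367e+01, -4.03871499e-01, -3.12526166e+01,
       -6.38242043e-02,  4.37918189e-02,  1.61718890e-04]), 'tool_pos': array([0.19307605, 0.62009041, 0.22147757]), 'tool_rot': array([-1.79892343e+02,  4.57511826e-03,  1.62709939e+02]), 'force': array([ 0.16871972, -0.69607831, -0.51422968]), 'wrist_torque': array([ 0.01060361,  0.05960073, -0.01118493]), 'grasp_force': 0.0, 'grip_width': 0.08681667134287568}
scene {'K': array([[392.31073347,   0.        , 275.5431977 ],
       [  0.        , 392.31073347, 206.99267272],
       [  0.        ,   0.        ,   1.        ]]), 'dist': array([-0.08429865,  0.        ,  0.        ,  0.        ,  0.        ]), 'origin': array([ 1.09433243, -0.37474323,  0.72859469]), 'rotation': array([-138.54997533,   -0.66159789,  
[... 283 characters left out ...]
52821169, -0.01971511,  1.10558752]), 'rotation': array([-175.17627651,    1.12090795,  -89.0475086 ])}
{'K': array([[338.64097288,   0.        , 279.15009619],
       [  0.        , 338.64097288, 213.22645726],
       [  0.        ,   0.        ,   1.        ]]), 'dist': array([-0.03842745,  0.        ,  0.        ,  0.        ,  0.        ]), 'hand_eye': array([[ 1.59777225e-05, -9.61953994e-01, -2.73211482e-01,
         7.44262026e-02],
       [ 9.99999828e-01,  1.75631251e-04, -5.59901298e-04,
         7.96663963e-04],
       [ 5.86583764e-04, -2.73211426e-01,  9.61953831e-01,
        -1.62419603e-01],
       [ 0.00000000e+00,  0.00000000e+00,  0.00000000e+00,
         1.00000000e+00]])}
```

View pics/top0.png

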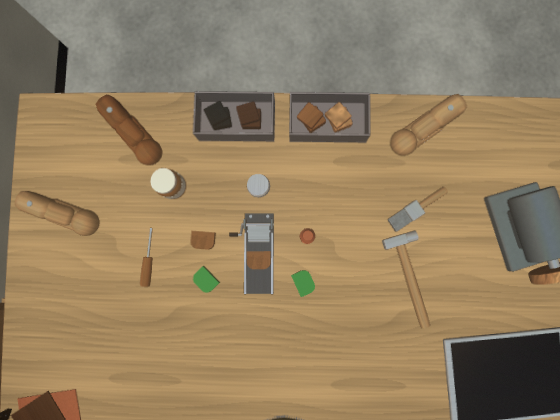

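View pics/scene0.png

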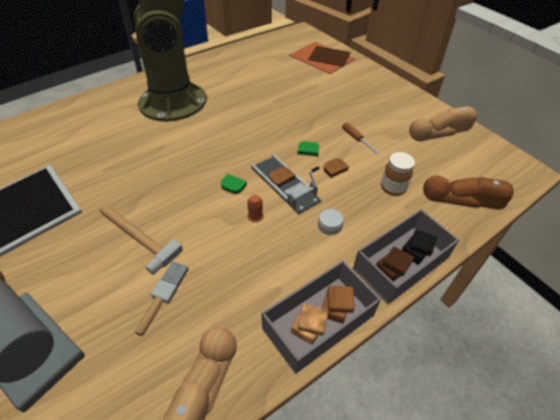

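The top view shows the jig upright in the image, from (259,293) at the loading end to (258,213) at the hinge. The brown heel is on the bed at (258,260), the roller at (234,235) and the spare heel at (203,240). The spool is at (307,236). I'll take a rough pose from these, then refine it with the wrist camera.

```bash
cat > h.py <<'E'
import numpy as np,cv2
from scipy.spatial.transform import Rotation as Ro
from cell import telemetry,cams
def pose(n,o=None):
    c=cams.calibration(n)
    if n!="wrist": return c,Ro.from_euler('xyz',c["rotation"],degrees=True).as_matrix(),c["origin"]
    o=o or telemetry.get_obs(); R=Ro.from_euler('xyz',o["tool_rot"],degrees=True).as_matrix()
    H=np.array(c["hand_eye"]); return c,R@H[:3,:3],o["tool_pos"]+R@H[:3,3]
def cast(p,px,z):
    c,R,t=p; u=cv2.undistortPoints(np.array(px,float).reshape(-1,1,2),c["K"],c["dist"])[:,0]
    d=np.c_[u,np.ones(len(u))]@R.T; s=(np.broadcast_to(z,len(u))-t[2])/d[:,2]
    return t+d*s[:,None]
def proj(p,X):
    c,R,t=p; return cv2.projectPoints((np.atleast_2d(X)-t)@R,np.zeros(3),np.zeros(3),c["K"],c["dist"])[0][:,0]
E
python3 - <<'E'
from h import *
p=pose("top")
np.set_printoptions(precision=4,suppress=True)
print(cast(p,[(244,293),(273,293),(259,293)],.015)); print("roller",cast(p,[(234,235)],.058)); print("hinge end",cast(p,[(245,214),(273,214)],.01))
print("heel",cast(p,[(258,260),(258,269),(258,251)],.024)); print("spare,spool,tin",cast(p,[(203,240)],.016),cast(p,[(307,236)],.064),cast(p,[(258,185)],.032))
a=cv2.imread("pics/top0.png")[195:305,180:330]; cv2.imwrite("pics/topc.png",cv2.resize(a,None,fx=5,fy=5,interpolation=cv2.INTER_CUBIC))
E
```

```text
[[0.4201 0.1073 0.015 ]
 [0.4215 0.0341 0.015 ]
 [0.4208 0.0694 0.015 ]]
roller [[0.5645 0.1302 0.058 ]]
hinge end [[0.6206 0.1101 0.01  ]
 [0.6216 0.0381 0.01  ]]
heel [[0.5039 0.0729 0.024 ]
 [0.4814 0.0724 0.024 ]
 [0.5264 0.0734 0.024 ]]
spare,spool,tin [[0.5519 0.2153 0.016 ]] [[ 0.5647 -0.0483  0.064 ]] [[0.6928 0.0764 0.032 ]]
```

View pics/topc.png

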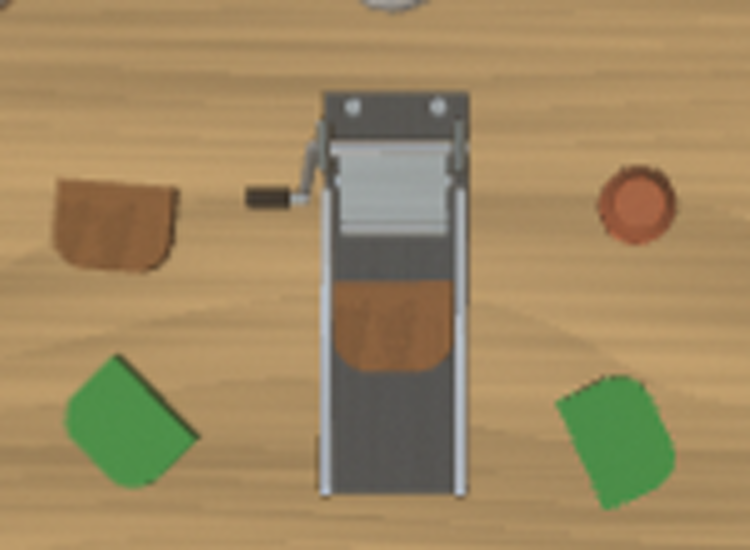

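The crop puts the jig's loading end at row 294, its hinge end at row 213.5, the heel's rear at row 269 and its front at row 251. In jig coordinates the heel's rear is at about x = -112, inside the given range. The jig is nearly aligned with the world, with its hinge at about (0.592, 0.072). I'll move above it and refine from there.

Emit:
{"fn": "arm_command", "kwargs": {"series": "-10 -9 0 0 0;-20 -18 0 0 0;-24 -22 0 0 0;-24 -22 0 0 0;-24 -22 0 0 0;-24 -22 0 0 0;-24 -22 0 0 0;-24 -22 0 0 0;-24 -22 0 0 0;-24 -22 0 0 0;-24 -22 0 0 0;-24 -22 0 0 0;-24 -22 0 0 0;-24 -22 0 0 0;-24 -22 0 0 0;-24 -22 0 0 0;-24 -22 0 0 0;-24 -22 0 0 0;-16 -14 0 0 0;-8 -10 0 0 0"}}

```text
time_s: 1.77
tool_pos: [0.4925, 0.1013, 0.2225]
tool_rot: [-180.0, 0.0, 162.4]
force: [-0.0, 0.4, -0.0]
grip_width: 0.0873
grasp_force: 0.0
```

Emit:
{"fn": "arm_command", "kwargs": {"series": "0 0 0 0.08 0;0 0 0 0.1 0;0 0 0 0.1 0;0 0 0 0.1 0;0 0 0 0.1 0;0 0 0 0.1 0;0 0 0 0.066 0;0 0 0 0 0;0 0 0 0 0"}}

```text
time_s: 2.52
tool_pos: [0.4912, 0.1049, 0.2224]
tool_rot: [-180.0, -0.0, 125.8]
force: [0.5, -0.6, 0.1]
grip_width: 0.0871
grasp_force: 0.0
```

```bash
python3 - <<'E'
from h import *
o=telemetry.get_obs(); print(o["time_s"],o["tool_pos"],o["tool_rot"])
im=cams.read_camera("wrist"); cv2.imwrite("pics/w1.png",im); np.save("w1.npy",np.r_[o["tool_pos"],o["tool_rot"]])
E
```

```text
2.5167 [0.49122159 0.10489987 0.22239255] [-1.79988392e+02 -2.36125213e-02  1.25768899e+02]
```

View pics/w1.png

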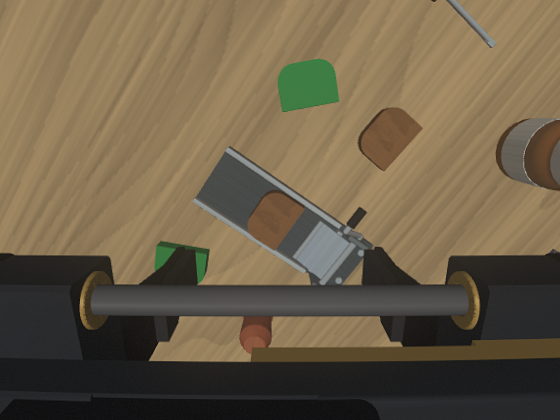

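The wrist view shows the jig from its loading end at (230,149)/(195,200) to the hinge near (345,270). The heel is centred at (275,220) and the black roller runs from (364,210) to (348,230).

```bash
python3 - <<'E'
from h import *
np.set_printoptions(precision=4,suppress=True)
w=np.load("w1.npy"); p=pose("wrist",dict(tool_pos=w[:3],tool_rot=w[3:]))
print("end corners",cast(p,[(230,148),(195,201)],.017))
print("roller ends",cast(p,[(364,210),(348,230)],.060))
im=cv2.imread("pics/w1.png"); hsv=cv2.cvtColor(im,cv2.COLOR_BGR2HSV)
for n,im,p,roi,zz in(("wrist",im,p,(240,180,70,80),.024),("top",cv2.imread("pics/top0.png"),pose("top"),(246,245,26,30),.024)):
    x,y,ww,hh=roi; s=cv2.cvtColor(im,cv2.COLOR_BGR2HSV)[y:y+hh,x:x+ww]
    m=((s[...,1]>70)&(s[...,0]<25)&(s[...,2]>50)).astype(np.uint8)
    k,l,st,_=cv2.connectedComponentsWithStats(m); i=1+np.argmax(st[1:,4]); yy,xx=np.nonzero(l==i)
    q=cast(p,np.c_[xx+x,yy+y],zz); print(n,len(q),"heel x",np.percentile(q[:,0],[.5,99.5]),"y",np.percentile(q[:,1],[.5,99.5]))
t=pose("top"); print("top centre line",cast(t,[(258.7,294.1),(259.1,213.5)],[.017,.008]))
t=pose("top"); print("top roller ends",cast(t,[(229.2,234.2),(238,234.2)],[.060,.06]))
E
```

```text
end corners [[0.4237 0.1095 0.017 ]
 [0.4242 0.0377 0.017 ]]
roller ends [[0.5686 0.1434 0.06  ]
 [0.5688 0.1177 0.06  ]]
wrist 2101 heel x [0.4826 0.5282] y [0.044  0.1051]
top 421 heel x [0.4813 0.5269] y [0.0426 0.101 ]
top centre line [[0.4183 0.0699 0.017 ]
 [0.6226 0.074  0.008 ]]
top roller ends [[0.5662 0.1417 0.06  ]
 [0.5666 0.1201 0.06  ]]
```

Emit:
{"fn": "arm_command", "kwargs": {"series": "0 0 15 0 0;0 0 25 0 0;0 0 30 0 0;0 0 30 0 0;0 0 30 0 0;0 0 20 0 0;0 0 15 0 0;0 0 15 0 0;0 0 10 0 0;0 0 10 0 0;0 0 8 0 0;0 0 0 0 0;0 0 0 0 0"}}

```text
time_s: 3.65
tool_pos: [0.4917, 0.1056, 0.0146]
tool_rot: [-180.0, 0.0, 125.7]
force: [0.4, 0.4, -0.2]
grip_width: 0.0871
grasp_force: 0.0
```

```bash
python3 - <<'E'
from h import *
s=cams.read_camera("scene")[140:240,220:370]; t=cams.read_camera("top")[195:305,180:330]; w=cams.read_camera("wrist")
f=lambda a:cv2.resize(a,(400,290),interpolation=cv2.INTER_CUBIC)
cv2.imwrite("pics/a1.png",np.vstack([np.hstack([f(s),f(t)]),np.hstack([f(w),f(w[150:420,100:460])])]))
E
```

```text
(no output)
```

View pics/a1.png

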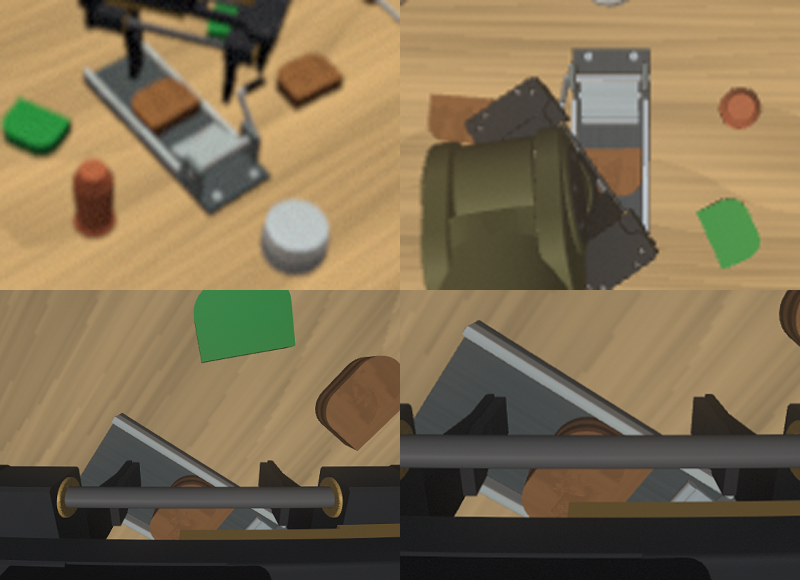

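The scene view shows one fingertip in the channel behind the heel and the other outside the jig behind the roller. Next I push along +x.

Emit:
{"fn": "arm_command", "kwargs": {"series": "-2.3 3.3 0 0 0;-2.3 3.3 0 0 0;-2.3 3.3 0 0 0;-2.3 3.3 0 0 0;-1.2 1.6 0 0 0;-1.2 1.6 0 0 0;-1.2 1.6 0 0 0;-1.2 1.6 0 0 0;-1.2 1.6 0 0 0;-1.2 1.6 0 0 0;0 0 0 0 0;0 0 0 0 0"}}

```text
time_s: 4.8
tool_pos: [0.5198, 0.1059, 0.0145]
tool_rot: [180.0, -0.0, 125.7]
force: [-3.3, 1.2, 1.1]
grip_width: 0.0871
grasp_force: 1.6
```

```bash
python3 - <<'E'
from h import *
s=cams.read_camera("scene")[140:240,220:370]; t=cams.read_camera("top")[195:305,180:330]; w=cams.read_camera("wrist")
f=lambda a:cv2.resize(a,(400,290),interpolation=cv2.INTER_CUBIC)
cv2.imwrite("pics/a2.png",np.hstack([f(s),f(t)]))
E
```

```text
(no output)
```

View pics/a2.png

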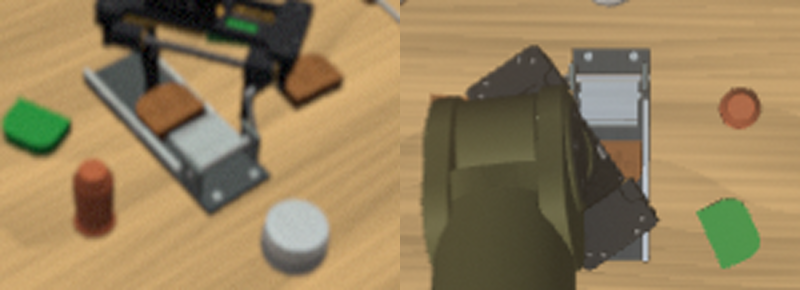

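The lever is being pushed (3.3 N) and the flap is starting to rise. The heel is still short of the flap, so I continue.

Emit:
{"fn": "arm_command", "kwargs": {"series": "-1.2 1.6 0 0 0;-1.2 1.6 0 0 0;-1.2 1.6 0 0 0;-1.2 1.6 0 0 0;-1.2 1.6 0 0 0;-1.2 1.6 0 0 0;0 0 0 0 0;0 0 0 0 0"}}

```text
time_s: 5.62
tool_pos: [0.5321, 0.1054, 0.0146]
tool_rot: [180.0, 0.0, 125.7]
force: [-3.4, 1.9, 0.5]
grip_width: 0.0871
grasp_force: 1.6
```

```bash
python3 - <<'E'
from h import *
s=cams.read_camera("scene")[140:240,220:370]; t=cams.read_camera("top")[195:305,180:330]; w=cams.read_camera("wrist")
f=lambda a:cv2.resize(a,(400,290),interpolation=cv2.INTER_CUBIC)
cv2.imwrite("pics/a3.png",np.hstack([f(s),f(t)]))
E
```

```text
(no output)
```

View pics/a3.png

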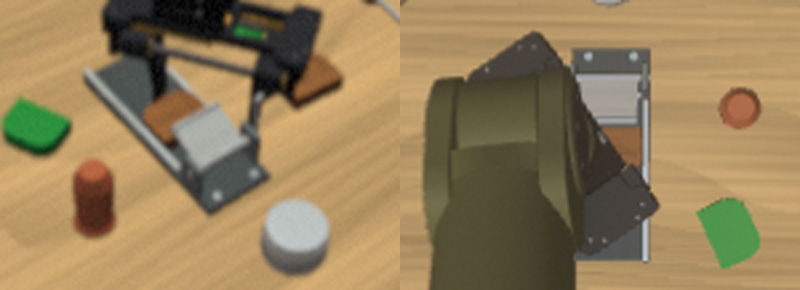

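The flap stands well open ahead of the heel, so I keep sliding.

Emit:
{"fn": "arm_command", "kwargs": {"series": "-1.2 1.6 0 0 0;-1.2 1.6 0 0 0;-1.2 1.6 0 0 0;-1.2 1.6 0 0 0;-1.2 1.6 0 0 0;-1.2 1.6 0 0 0;-1.2 1.6 0 0 0;-1.2 1.6 0 0 0;-1.2 1.6 0 0 0;-1.2 1.6 0 0 0;0 0 0 0 0;0 0 0 0 0"}}

```text
time_s: 6.77
tool_pos: [0.5517, 0.1053, 0.0144]
tool_rot: [-180.0, -0.0, 125.7]
force: [-3.8, 3.6, 0.5]
grip_width: 0.0873
grasp_force: 2.0
```

Emit:
{"fn": "arm_command", "kwargs": {"series": "-0.6 0.8 0 0 0;-0.6 0.8 0 0 0;-0.6 0.8 0 0 0;0 0 0 0 0"}}

```text
time_s: 7.1
tool_pos: [0.5544, 0.1053, 0.0143]
tool_rot: [-180.0, -0.0, 125.7]
force: [-4.6, 2.8, 1.1]
grip_width: 0.0875
grasp_force: 2.3
```

Emit:
{"fn": "arm_command", "kwargs": {"series": "-0.6 0.8 0 0 0;-0.6 0.8 0 0 0;0 0 0 0 0"}}

```text
time_s: 7.35
tool_pos: [0.5563, 0.1053, 0.0143]
tool_rot: [-179.9, -0.1, 125.7]
force: [-4.9, 3.2, 0.9]
grip_width: 0.0868
grasp_force: 2.4
```

Emit:
{"fn": "arm_command", "kwargs": {"series": "-0.6 0.8 0 0 0;-0.6 0.8 0 0 0;0 0 0 0 0"}}

```text
time_s: 7.6
tool_pos: [0.5582, 0.1053, 0.0143]
tool_rot: [-179.9, -0.1, 125.7]
force: [-5.5, 4.2, -0.2]
grip_width: 0.0871
grasp_force: 2.5
```

Emit:
{"fn": "arm_command", "kwargs": {"series": "-0.6 0.8 0 0 0;-0.6 0.8 0 0 0;0 0 0 0 0"}}

```text
time_s: 7.85
tool_pos: [0.5597, 0.1054, 0.0142]
tool_rot: [-179.9, -0.1, 125.7]
force: [-5.7, 3.8, 1.3]
grip_width: 0.0868
grasp_force: 3.0
```

Emit:
{"fn": "arm_command", "kwargs": {"series": "-0.6 0.8 0 0 0;0 0 0 0 0"}}

```text
time_s: 8.02
tool_pos: [0.5599, 0.1054, 0.0141]
tool_rot: [-179.8, -0.2, 125.7]
force: [-7.4, 4.0, 2.9]
grip_width: 0.0869
grasp_force: 3.9
```

```bash
python3 - <<'E'
from h import *
s=cams.read_camera("scene")[140:240,220:370]; t=cams.read_camera("top")[195:305,180:330]
w=cams.read_camera("wrist")
f=lambda a:cv2.resize(a,(400,290),interpolation=cv2.INTER_CUBIC)
cv2.imwrite("pics/a4.png",np.hstack([f(s),f(t)]))
E
```

```text
(no output)
```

View pics/a4.png

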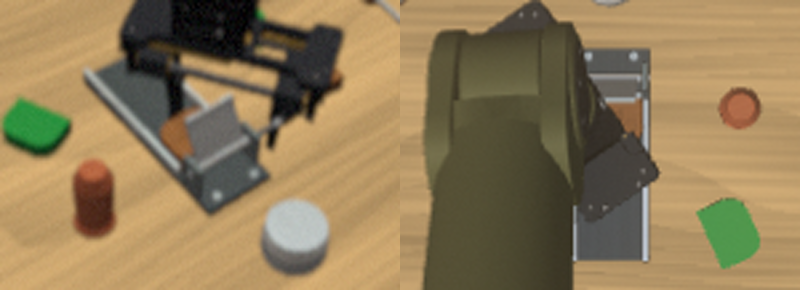

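The tool stalls at x = 0.560, where I computed home to be, and the force is rising. I'll press a little more to make sure the heel is seated.

Emit:
{"fn": "arm_command", "kwargs": {"series": "-0.6 0.8 0 0 0;-0.6 0.8 0 0 0;0 0 0 0 0;0 0 0 0 0"}}

```text
time_s: 8.5
tool_pos: [0.5602, 0.1055, 0.0139]
tool_rot: [-179.7, -0.3, 125.7]
force: [-11.2, 4.1, 6.0]
grip_width: 0.0869
grasp_force: 5.6
```

```bash
python3 - <<'E'
from h import *
np.set_printoptions(precision=4,suppress=True)
im=cams.read_camera("top"); cv2.imwrite("pics/t5.png",im); p=pose("top")
# heel rear / front edge visible at cols ~264-270
s=cv2.cvtColor(im,cv2.COLOR_BGR2HSV)
for c in (265,267,268,269): print(c,[(r,*s[r,c]) for r in range(222,256,1) if s[r,c,1]>90])
hx=im[215:260,262:271]; print([ (r,round(float(cast(p,[(267,r)],.024)[0,0]),4)) for r in range(230,256,4)])
E
```

```text
265 [(234, np.uint8(14), np.uint8(128), np.uint8(145)), (235, np.uint8(14), np.uint8(140), np.uint8(144)), (236, np.uint8(14), np.uint8(141), np.uint8(145)), (237, np.uint8(13), np.uint8(140), np.uint8(146)), (238, np.uint8(14), np.uint8(139), np.uint8(145)), (239, np.uint8(13), np.uint8(141), np.uint8(141)), (240, np.uint8(14), np.uint8(138), np.uint8(135)), (241, np.uint8(14), np.uint8(141), np.uint8(134)), (242, np.uint8(14), np.uint8(141), np.uint8(132)), (243, np.uint8(13), np.uint8(140), np.uint8(138)), (244, np.uint8(13), np.uint8(138), np.uint8(140)), (245, np.uint8(17), np.uint8(115), np.uint8(104))]
267 [(234, np.uint8(13), np.uint8(127), np.uint8(145)), (235, np.uint8(13), np.uint8(140), np.uint8(144)), (236, np.uint8(14), np.uint8(142), np.uint8(145)), (237, np.uint8(14), np.uint8(140), np.uint8(146)), (238, np.uint8(14), np.uint8(141), np.uint8(143)), (239, np.uint8(13), np.uint8(139), np.uint8(143)), (240, np.uint8(14), np.uint8(138), np.uint8(139)), (241, np.uint8(14), np.uint8(139), np.uint8(132)), (242, np.uint8(14), np.uint8(137), np.uint8(132)), (243, np.uint8(13),
[... 973 characters left out ...]
3), np.uint8(139), np.uint8(147)), (237, np.uint8(14), np.uint8(140), np.uint8(146)), (238, np.uint8(13), np.uint8(140), np.uint8(146)), (239, np.uint8(13), np.uint8(141), np.uint8(146)), (240, np.uint8(13), np.uint8(139), np.uint8(139)), (241, np.uint8(14), np.uint8(139), np.uint8(134)), (242, np.uint8(14), np.uint8(139), np.uint8(132)), (243, np.uint8(14), np.uint8(140), np.uint8(144)), (244, np.uint8(14), np.uint8(141), np.uint8(147)), (245, np.uint8(14), np.uint8(142), np.uint8(145)), (246, np.uint8(14), np.uint8(140), np.uint8(131)), (247, np.uint8(15), np.uint8(101), np.uint8(83))]
[(230, 0.5797), (234, 0.5696), (238, 0.5595), (242, 0.5494), (246, 0.5394), (250, 0.5293), (254, 0.5193)]
```

The force reached 11 N with no further motion. The lever works out to about 1.36 rad, so the stop is what holds, not the hinge limit. The heel is home, and I now back off gently to let the flap down.

Emit:
{"fn": "arm_command", "kwargs": {"series": "0.6 -0.8 0 0 0;1.2 -1.6 0 0 0;1.7 -2.4 0 0 0;1.7 -2.4 0 0 0;1.7 -2.4 0 0 0;1.7 -2.4 0 0 0;1.7 -2.4 0 0 0;1.7 -2.4 0 0 0;1.7 -2.4 0 0 0;1.7 -2.4 0 0 0;1.7 -2.4 0 0 0;1.7 -2.4 0 0 0;1.7 -2.4 0 0 0;1.7 -2.4 0 0 0;2.9 -4.1 0 0 0;2.9 -4.1 0 0 0;2.9 -4.1 0 0 0;2.9 -4.1 0 0 0;0 0 0 0 0;0 0 0 0 0"}}

```text
time_s: 10.22
tool_pos: [0.5055, 0.1043, 0.0148]
tool_rot: [179.9, 0.0, 125.7]
force: [-0.8, 0.1, 0.1]
grip_width: 0.0871
grasp_force: 0.0
```

```bash
python3 - <<'E'
from h import *
im=cams.read_camera("top"); s=cams.read_camera("scene")[140:240,220:370]; t=im[195:305,180:330]
f=lambda a:cv2.resize(a,(400,290),interpolation=cv2.INTER_CUBIC)
cv2.imwrite("pics/a6.png",np.hstack([f(s),f(t)]))
E
```

```text
(no output)
```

View pics/a6.png

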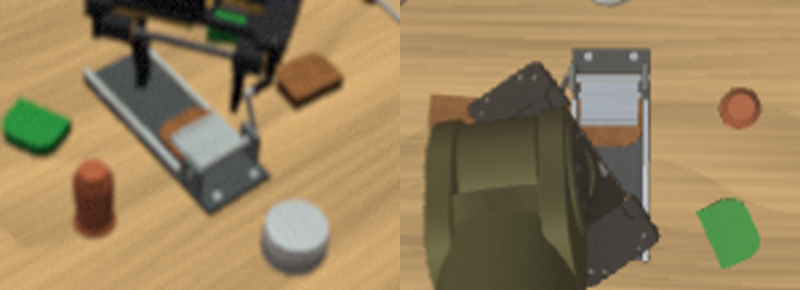

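The flap now rests on the heel and the hand touches nothing. I'll raise the hand straight up, then check the heel.

Emit:
{"fn": "arm_command", "kwargs": {"series": "0 0 -10 0 0;0 0 -20 0 0;0 0 -25 0 0;0 0 -25 0 0;0 0 -25 0 0;0 0 -25 0 0;0 0 -25 0 0;0 0 -25 0 0;0 0 -15 0 0;20 0 -5 0 0;30 0 0 0 0;30 0 0 0 0;30 0 0 0 0;30 0 0 0 0;20 0 0 0 0;10 0 0 0 0;0 0 0 0 0;0 0 0 0 0"}}

```text
time_s: 11.82
tool_pos: [0.4069, 0.2417, 0.215]
tool_rot: [180.0, 0.1, 125.7]
force: [0.4, -1.2, 0.3]
grip_width: 0.0871
grasp_force: 0.0
```

```bash
python3 - <<'E'
from h import *
np.set_printoptions(precision=4,suppress=True)
im=cams.read_camera("top"); s=cams.read_camera("scene")[140:240,220:370]; t=im[195:305,180:330]
f=lambda a:cv2.resize(a,(400,290),interpolation=cv2.INTER_CUBIC)
cv2.imwrite("pics/a7.png",np.hstack([f(s),f(t)]))
p=pose("top"); h=cv2.cvtColor(im,cv2.COLOR_BGR2HSV)[235:265,246:272]
m=((h[...,1]>70)&(h[...,0]<25)).astype(np.uint8); yy,xx=np.nonzero(m); q=cast(p,np.c_[xx+246,yy+235],.024)
print("rear x",np.percentile(q[:,0],[.5,2]),"jig est",(np.percentile(q[:,0],.5)-.4813)*1000-112,"y",q[:,1].min(),q[:,1].max())
for c in range(246,272,2):
    r=yy[xx==c-246]; print(c,(r.max()+235) if len(r) else None,end=' ')
E
```

```text
rear x [0.5288 0.5289] jig est -64.54148364127983 y 0.0434224344103796 0.10207678235182009
246 None 248 247 250 249 252 249 254 250 256 250 258 250 260 250 262 250 264 250 266 249 268 248 270 245
```

View pics/a7.png

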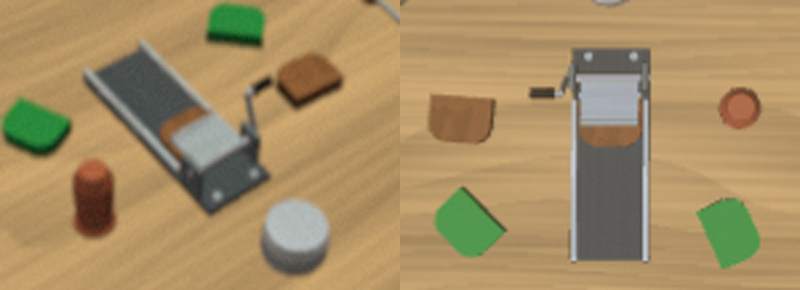

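The heel's rear is at about jig x = -64.5, against -65 when home. It lies square with the flap on it, everything else is where it was, and the hand is clear.

```bash
python3 -c "
from cell import env
print(env.sign_off())"
```

```text
the job is handed in; nothing more can be done
None
```

The heel is home against the stop (rear measured at jig x of about -64.5 mm, against -65 when home), with the flap down on it and the hand clear; I handed the job in at about 12 s.

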